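# Set out the glue pots and start the open-time clock

### The arm

A 6-joint arm with a two-finger parallel gripper is mounted at the origin on the work surface. World frame = base frame: x ahead of the robot, y to its left, z up, the work surface at z = 0. Lengths are in m, angles in rad, forces in N, time in s.
With the tool pointing down it reaches from about 0.35 to 0.775 m from the base axis. Payload 5.5 kg.
Tool frame: the origin (TCP) lies at the very end of the fingers, on their centre line; the grasp point (between the pads) lies 19 mm behind it; z points along the fingers, y is the line along which they close (so a half turn about z gives the same grasp; the last joint's range is limited). The gripper opens to 85 mm and grips with 20 to 120 N. Pads are 22 mm wide; open, the fingers measure 114 mm over their backs; the gripper's body (76 mm by 85 mm) begins 54 mm behind the grasp point. The pads swing forward as they close: fully open they stand 13 mm farther back than shut.
Start: joints at [1.119, 0.313, 0.046, 1.304, 0, 1.431], TCP at [0.176, 0.547, 0.231] pointing down, gripper open.
Joint ranges: [-2.76, 2.76], [-0.86, 1.69], [-1.03, 1.26], [-2.2, 2.34], [-1.47, 1.5], [-3.14, 3.14]. Speed limits (rad/s): [2.57, 2.57, 3.14, 3.14, 3.14, 3.14].

### API

Orientations are given as a unit quaternion [w, x, y, z].
In Python, from workcell import env, cams, ticket, spotter gives the robot as it stands.
- The arm moves only by the tool jog_arm, never from a script. Its argument "increments" is a list that holds one entry, the list of rows, each a list of 7 numbers: the shift along the tool's x, y, z in units of 0.25 m (1.0 is 0.25 m), then the turn, a rotation vector about the tool's x, y, z in units of 180 degrees (1.0 is 180 degrees), then the closure in counts, from 0 (fully open) to 255 (shut). A call has 1 to 20 rows; each row shifts and turns the commanded pose from where the row before left it, along the tool's axes as they then stand; what a row does not reach is not made up. A row lasts 1/10 s, in which the tool goes at most 50 mm and 8.59 degrees, less where a joint would pass 70% of its speed; a pose out of reach is approached as far as the arm can. A call with a number of a shift or a turn outside -1 to 1 is refused whole. A call with a gripper value outside its range is refused whole. The fingers move at their own pace and stop on an object; "force" is the grip in N (left out, the last holds). Time passes only in rows, so rows that do not move let the fingers close. It gives the time, the measured TCP pose, the force, the opening and the grip force at its end, in the units of the state.
- env.get_state(): the state, without advancing time (a new reading comes with each control period).
- cams.read_camera(name): name is "side" or "top" or "wrist"; returns a dict with "pixels" (480x640x3 uint8, red, green, blue), "fx", "fy", "cx", "cy" (pixels), "xyz" and "attitude" of the camera in the world; the wrist camera has in their place "mount" (4x4, takes a point from camera to tool coordinates, whose origin is the TCP and whose axes are the flange's). Camera axes: x right, y down, z forward; pixel columns grow to the right and rows downward; lengths in m; the calibration is good to about 2 mm. A picture is of the moment at which its call begins: read the wrist's pose just before it. There is no depth.
- ticket.hand_in(): hands the job in; it is judged then, once.
Trained networks look in the newest picture that a camera, given by its name, has taken for a name from the list of things; names that differ only in an ending like _2 or _b are one class to them, and where a whole thing is asked for, a point or a joint stands for the part that bears it (a point fixed in the world has none). Each returns a list of dicts, best first, with "conf" (0 to 1); they miss things now and then, are a little off and sometimes report something else, mostly with a low value. They report only what shows in the picture. A call takes as long as a camera call.
- spotter.find_in(target, camera): "uv" ([column, row] in pixels, amid what is visible of it).
- spotter.cut_out(target, camera): "region" (480x640 bool, what is visible of it) and "uv" ([column, row] in pixels, amid what is visible of it).
- spotter.landmark_of(target, camera): "uv" ([column, row] in pixels: a listed point, or the origin of a listed thing).
The state is a dict: "clock": time; "joint_pos": joint angles; "qvel": joint speeds; "tau": joint torques, N m; "tcp_pos": TCP position; "orientation": TCP orientation; "wrist_force": force on the tool from outside, world axes, zero at the start; "ft_torque": the same for the moment, N m; "finger_gap": finger opening in m; "grip_force": force on a finger pad.
Only numpy, scipy, OpenCV 4.12 (cv2) and the standard library are available. Lean on these libraries where they do the work, as an engineer would, in place of code of your own. Each camera call takes 0.05 s, during which the arm holds its last target. There are 200 camera calls.

### The job

Get the bench ready for the glue-up: stand one pot from the nested stack upright inside the rim of every pine board on the bench; the pots hook into one another, so twist the top one by some 40 degrees (either way) as you lift it off, and leave those you do not need nested in their stand. When every board has its pot, start the grey open-time clock by pressing its left key, then the right, then the middle one, one at a time and each fully down. Leave the chisel, the mallet and the offcut where they lie.

Things in the scene. Friction and masses are not known exactly. Their poses are not given: they have to be found in the camera images.
- pot1_mid (a point): White plastic pot, no. 1 from the top of the stack at the start. Point on its axis, 31 mm above its underside; z up, x through its hooks. 62 mm tall: solid round foot 53 mm in diameter, 28 mm high; above it an eight-sided collar 34 mm high, 62 mm across flats, 3 mm wall, open on top. Two of the flats face along y: grip there. 60 g. Pots 2 to 6 are the same.
- pot2_mid (a point): White plastic pot, no. 2 from the top of the stack at the start. Point on its axis, 31 mm above its underside; z up, x through its hooks. Every pot has on +x and -x an ear at the rim (14 mm wide, out to 44 mm from the axis, the top 8 mm of the collar) and below it a hanging hook (12 mm wide, out to 50 mm, its toe 12 to 17 mm above the underside).
- pot3_mid (a point): White plastic pot, no. 3 from the top of the stack at the start. Point on its axis, 31 mm above its underside; z up, x through its hooks. In the stack each collar rests on the collar below, 34 mm pitch, so a pot's top 34 mm stand free; each hook's toe lies 3 mm under an ear of the pot below, so a straight lift pulls the lower pots too.
- pot4_mid (a point): White plastic pot, no. 4 from the top of the stack at the start. Point on its axis, 31 mm above its underside; z up, x through its hooks. Turned 0.6 to 0.8 rad about the upright axis, either way, raised by no more than 2 mm meanwhile, a pot is unhooked and can rise; its foot is clear of the pot below after 28 mm.
- pot5_mid (a point): White plastic pot, no. 5 from the top of the stack at the start. Point on its axis, 31 mm above its underside; z up, x through its hooks. See pots 1 to 4.
- pot6_mid (a point): White plastic pot, no. 6 from the top of the stack at the start. Point on its axis, 31 mm above its underside; z up, x through its hooks. The lowest pot is locked in the stand and stays there.
- stand: Fixed round dark wooden stand of the stack, 130 mm in diameter, 12 mm thick, with small steel clips that lock the lowest pot. Origin at the centre of its underside, on the bench; the stack stands on its axis, the lowest pot's underside 12 mm above the bench.
- board1_seat (a point): Loose square pine pot board, 90 x 90 x 16 mm, 0.25 kg, with a low square rim on top (66 mm inside, 6 mm high, 6 mm wide) in which a pot's foot stands. Point at the centre of its upper face inside the rim, 16 mm above the bench; x and y along the edges, z up. Three to five boards are present; the others are absent.
- board2_seat (a point): Loose square pine pot board, 90 x 90 x 16 mm, 0.25 kg, with a low square rim on top (66 mm inside, 6 mm high, 6 mm wide) in which a pot's foot stands. Point at the centre of its upper face inside the rim, 16 mm above the bench; x and y along the edges, z up. Three to five boards are present; the others are absent.
- board3_seat (a point): Loose square pine pot board, 90 x 90 x 16 mm, 0.25 kg, with a low square rim on top (66 mm inside, 6 mm high, 6 mm wide) in which a pot's foot stands. Point at the centre of its upper face inside the rim, 16 mm above the bench; x and y along the edges, z up. Three to five boards are present; the others are absent.
- board4_seat (a point): Loose square pine pot board, 90 x 90 x 16 mm, 0.25 kg, with a low square rim on top (66 mm inside, 6 mm high, 6 mm wide) in which a pot's foot stands. Point at the centre of its upper face inside the rim, 16 mm above the bench; x and y along the edges, z up. Three to five boards are present; the others are absent.
- board5_seat (a point): Loose square pine pot board, 90 x 90 x 16 mm, 0.25 kg, with a low square rim on top (66 mm inside, 6 mm high, 6 mm wide) in which a pot's foot stands. Point at the centre of its upper face inside the rim, 16 mm above the bench; x and y along the edges, z up. Three to five boards are present; the others are absent.
- key_left_top (a point): Left key, as seen from the robot (left is towards +y), of the open-time clock: a fixed low grey box 100 x 180 mm, 35 mm high, with three equal round spring keys 34 mm in diameter, 54 mm apart in a row, and a green display on the far side. Point at the centre of the key's top; z up. It goes straight down by 6 mm, fully down at about 4 N.
- key_left (a joint): Left key: 0 when up, 0.006 m fully down; springs back.
- key_middle_top (a point): Middle key, as seen from the robot (left is towards +y), of the open-time clock: a fixed low grey box 100 x 180 mm, 35 mm high, with three equal round spring keys 34 mm in diameter, 54 mm apart in a row, and a green display on the far side. Point at the centre of the key's top; z up. It goes straight down by 6 mm, fully down at about 4 N.
- key_middle (a joint): Middle key: 0 when up, 0.006 m fully down; springs back.
- key_right_top (a point): Right key, as seen from the robot (left is towards +y), of the open-time clock: a fixed low grey box 100 x 180 mm, 35 mm high, with three equal round spring keys 34 mm in diameter, 54 mm apart in a row, and a green display on the far side. Point at the centre of the key's top; z up. It goes straight down by 6 mm, fully down at about 4 N.
- key_right (a joint): Right key: 0 when up, 0.006 m fully down; springs back.
- chisel: Bystander: chisel lying at the far edge of the bench, 265 mm long. Origin near its middle, on the bench.
- mallet: Bystander: wooden mallet lying far on the right, about 265 mm long, 80 mm high. Origin on its underside line below the handle, 50 mm from the handle end, on the bench.
- offcut: Bystander: pine offcut 70 x 180 x 35 mm lying far on the left. Origin at the centre of its underside.

How it is judged:
On the way, in this order (a step that is already met when the one before it is completed fails the run):
1. every board present has one pot standing in its rim (((horizontal distance between pot1_mid and board1_seat below 0.012 m and z of pot1_mid in the frame of board1_seat between 0.026 and 0.035 m and angle between pot1_mid's own z axis and vertical below 0.1 rad) or (horizontal distance between pot2_mid and board1_seat below 0.012 m and z of pot2_mid in the frame of board1_seat between 0.026 and 0.035 m and angle between pot2_mid's own z axis and vertical below 0.1 rad) or (horizontal distance between pot3_mid and board1_seat below 0.012 m and z of pot3_mid in the frame of board1_seat between 0.026 and 0.035 m and angle between pot3_mid's own z axis and vertical below 0.1 rad) or (horizontal distance between pot4_mid and board1_seat below 0.012 m and z of pot4_mid in the frame of board1_seat between 0.026 and 0.035 m and angle between pot4_mid's own z axis and vertical below 0.1 rad) or (horizontal distance between pot5_mid and board1_seat below 0.012 m and z of pot5_mid in the frame of board1_seat between 0.026 and 0.035 m and angle between pot5_mid's own z axis and vertical below 0.1 rad)) and ((horizontal distance between pot1_mid and board2_seat below 0.012 m and z of pot1_mid in the frame of board2_seat between 0.026 and 0.035 m and angle between pot1_mid's own z axis and vertical below 0.1 rad) or (horizontal distance between pot2_mid and board2_seat below 0.012 m and z of pot2_mid in the frame of board2_seat between 0.026 and 0.035 m and angle between pot2_mid's own z axis and vertical below 0.1 rad) or (horizontal distance between pot3_mid and board2_seat below 0.012 m and z of pot3_mid in the frame of board2_seat between 0.026 and 0.035 m and angle between pot3_mid's own z axis and vertical below 0.1 rad) or (horizontal distance between pot4_mid and board2_seat below 0.012 m and z of pot4_mid in the frame of board2_seat between 0.026 and 0.035 m and angle between pot4_mid's own z axis and vertical below 0.1 rad) or (horizontal distance between pot5_mid and board2_seat below 0.012 m and z of pot5_mid in the frame of board2_seat between 0.026 and 0.035 m and angle between pot5_mid's own z axis and vertical below 0.1 rad)) and ((horizontal distance between pot1_mid and board3_seat below 0.012 m and z of pot1_mid in the frame of board3_seat between 0.026 and 0.035 m and angle between pot1_mid's own z axis and vertical below 0.1 rad) or (horizontal distance between pot2_mid and board3_seat below 0.012 m and z of pot2_mid in the frame of board3_seat between 0.026 and 0.035 m and angle between pot2_mid's own z axis and vertical below 0.1 rad) or (horizontal distance between pot3_mid and board3_seat below 0.012 m and z of pot3_mid in the frame of board3_seat between 0.026 and 0.035 m and angle between pot3_mid's own z axis and vertical below 0.1 rad) or (horizontal distance between pot4_mid and board3_seat below 0.012 m and z of pot4_mid in the frame of board3_seat between 0.026 and 0.035 m and angle between pot4_mid's own z axis and vertical below 0.1 rad) or (horizontal distance between pot5_mid and board3_seat below 0.012 m and z of pot5_mid in the frame of board3_seat between 0.026 and 0.035 m and angle between pot5_mid's own z axis and vertical below 0.1 rad)) and ((horizontal distance between pot1_mid and board4_seat below 0.012 m and z of pot1_mid in the frame of board4_seat between 0.026 and 0.035 m and angle between pot1_mid's own z axis and vertical below 0.1 rad) or (horizontal distance between pot2_mid and board4_seat below 0.012 m and z of pot2_mid in the frame of board4_seat between 0.026 and 0.035 m and angle between pot2_mid's own z axis and vertical below 0.1 rad) or (horizontal distance between pot3_mid and board4_seat below 0.012 m and z of pot3_mid in the frame of board4_seat between 0.026 and 0.035 m and angle between pot3_mid's own z axis and vertical below 0.1 rad) or (horizontal distance between pot4_mid and board4_seat below 0.012 m and z of pot4_mid in the frame of board4_seat between 0.026 and 0.035 m and angle between pot4_mid's own z axis and vertical below 0.1 rad) or (horizontal distance between pot5_mid and board4_seat below 0.012 m and z of pot5_mid in the frame of board4_seat between 0.026 and 0.035 m and angle between pot5_mid's own z axis and vertical below 0.1 rad)) and ((horizontal distance between pot1_mid and board5_seat below 0.012 m and z of pot1_mid in the frame of board5_seat between 0.026 and 0.035 m and angle between pot1_mid's own z axis and vertical below 0.1 rad) or (horizontal distance between pot2_mid and board5_seat below 0.012 m and z of pot2_mid in the frame of board5_seat between 0.026 and 0.035 m and angle between pot2_mid's own z axis and vertical below 0.1 rad) or (horizontal distance between pot3_mid and board5_seat below 0.012 m and z of pot3_mid in the frame of board5_seat between 0.026 and 0.035 m and angle between pot3_mid's own z axis and vertical below 0.1 rad) or (horizontal distance between pot4_mid and board5_seat below 0.012 m and z of pot4_mid in the frame of board5_seat between 0.026 and 0.035 m and angle between pot4_mid's own z axis and vertical below 0.1 rad) or (horizontal distance between pot5_mid and board5_seat below 0.012 m and z of pot5_mid in the frame of board5_seat between 0.026 and 0.035 m and angle between pot5_mid's own z axis and vertical below 0.1 rad))), for 0.3 s.
2. the left key is pressed fully down (value of joint key_left above 0.0042 m), for 0.03 s.
3. then the right key is pressed fully down (value of joint key_right above 0.0042 m), for 0.03 s.
4. then the middle key is pressed fully down (value of joint key_middle above 0.0042 m), for 0.03 s.
At the end, for the whole second after the job is handed in: Every board present has one pot standing upright inside its rim (within 12 mm of the centre, tilted less than 0.1 rad, on the board's face); all other pots are still nested in the stack within 8 mm of where they were (all of step 1 and ((horizontal distance between pot1_mid and stand below 0.012 m and angle between pot1_mid's own z axis and vertical below 0.1 rad and distance of pot1_mid from where it was at the start of the episode below 0.008 m) or (horizontal distance between pot1_mid and board1_seat below 0.012 m and z of pot1_mid in the frame of board1_seat between 0.026 and 0.035 m and angle between pot1_mid's own z axis and vertical below 0.1 rad) or (horizontal distance between pot1_mid and board2_seat below 0.012 m and z of pot1_mid in the frame of board2_seat between 0.026 and 0.035 m and angle between pot1_mid's own z axis and vertical below 0.1 rad) or (horizontal distance between pot1_mid and board3_seat below 0.012 m and z of pot1_mid in the frame of board3_seat between 0.026 and 0.035 m and angle between pot1_mid's own z axis and vertical below 0.1 rad) or (horizontal distance between pot1_mid and board4_seat below 0.012 m and z of pot1_mid in the frame of board4_seat between 0.026 and 0.035 m and angle between pot1_mid's own z axis and vertical below 0.1 rad) or (horizontal distance between pot1_mid and board5_seat below 0.012 m and z of pot1_mid in the frame of board5_seat between 0.026 and 0.035 m and angle between pot1_mid's own z axis and vertical below 0.1 rad)) and ((horizontal distance between pot2_mid and stand below 0.012 m and angle between pot2_mid's own z axis and vertical below 0.1 rad and distance of pot2_mid from where it was at the start of the episode below 0.008 m) or (horizontal distance between pot2_mid and board1_seat below 0.012 m and z of pot2_mid in the frame of board1_seat between 0.026 and 0.035 m and angle between pot2_mid's own z axis and vertical below 0.1 rad) or (horizontal distance between pot2_mid and board2_seat below 0.012 m and z of pot2_mid in the frame of board2_seat between 0.026 and 0.035 m and angle between pot2_mid's own z axis and vertical below 0.1 rad) or (horizontal distance between pot2_mid and board3_seat below 0.012 m and z of pot2_mid in the frame of board3_seat between 0.026 and 0.035 m and angle between pot2_mid's own z axis and vertical below 0.1 rad) or (horizontal distance between pot2_mid and board4_seat below 0.012 m and z of pot2_mid in the frame of board4_seat between 0.026 and 0.035 m and angle between pot2_mid's own z axis and vertical below 0.1 rad) or (horizontal distance between pot2_mid and board5_seat below 0.012 m and z of pot2_mid in the frame of board5_seat between 0.026 and 0.035 m and angle between pot2_mid's own z axis and vertical below 0.1 rad)) and ((horizontal distance between pot3_mid and stand below 0.012 m and angle between pot3_mid's own z axis and vertical below 0.1 rad and distance of pot3_mid from where it was at the start of the episode below 0.008 m) or (horizontal distance between pot3_mid and board1_seat below 0.012 m and z of pot3_mid in the frame of board1_seat between 0.026 and 0.035 m and angle between pot3_mid's own z axis and vertical below 0.1 rad) or (horizontal distance between pot3_mid and board2_seat below 0.012 m and z of pot3_mid in the frame of board2_seat between 0.026 and 0.035 m and angle between pot3_mid's own z axis and vertical below 0.1 rad) or (horizontal distance between pot3_mid and board3_seat below 0.012 m and z of pot3_mid in the frame of board3_seat between 0.026 and 0.035 m and angle between pot3_mid's own z axis and vertical below 0.1 rad) or (horizontal distance between pot3_mid and board4_seat below 0.012 m and z of pot3_mid in the frame of board4_seat between 0.026 and 0.035 m and angle between pot3_mid's own z axis and vertical below 0.1 rad) or (horizontal distance between pot3_mid and board5_seat below 0.012 m and z of pot3_mid in the frame of board5_seat between 0.026 and 0.035 m and angle between pot3_mid's own z axis and vertical below 0.1 rad)) and ((horizontal distance between pot4_mid and stand below 0.012 m and angle between pot4_mid's own z axis and vertical below 0.1 rad and distance of pot4_mid from where it was at the start of the episode below 0.008 m) or (horizontal distance between pot4_mid and board1_seat below 0.012 m and z of pot4_mid in the frame of board1_seat between 0.026 and 0.035 m and angle between pot4_mid's own z axis and vertical below 0.1 rad) or (horizontal distance between pot4_mid and board2_seat below 0.012 m and z of pot4_mid in the frame of board2_seat between 0.026 and 0.035 m and angle between pot4_mid's own z axis and vertical below 0.1 rad) or (horizontal distance between pot4_mid and board3_seat below 0.012 m and z of pot4_mid in the frame of board3_seat between 0.026 and 0.035 m and angle between pot4_mid's own z axis and vertical below 0.1 rad) or (horizontal distance between pot4_mid and board4_seat below 0.012 m and z of pot4_mid in the frame of board4_seat between 0.026 and 0.035 m and angle between pot4_mid's own z axis and vertical below 0.1 rad) or (horizontal distance between pot4_mid and board5_seat below 0.012 m and z of pot4_mid in the frame of board5_seat between 0.026 and 0.035 m and angle between pot4_mid's own z axis and vertical below 0.1 rad)) and ((horizontal distance between pot5_mid and stand below 0.012 m and angle between pot5_mid's own z axis and vertical below 0.1 rad and distance of pot5_mid from where it was at the start of the episode below 0.008 m) or (horizontal distance between pot5_mid and board1_seat below 0.012 m and z of pot5_mid in the frame of board1_seat between 0.026 and 0.035 m and angle between pot5_mid's own z axis and vertical below 0.1 rad) or (horizontal distance between pot5_mid and board2_seat below 0.012 m and z of pot5_mid in the frame of board2_seat between 0.026 and 0.035 m and angle between pot5_mid's own z axis and vertical below 0.1 rad) or (horizontal distance between pot5_mid and board3_seat below 0.012 m and z of pot5_mid in the frame of board3_seat between 0.026 and 0.035 m and angle between pot5_mid's own z axis and vertical below 0.1 rad) or (horizontal distance between pot5_mid and board4_seat below 0.012 m and z of pot5_mid in the frame of board4_seat between 0.026 and 0.035 m and angle between pot5_mid's own z axis and vertical below 0.1 rad) or (horizontal distance between pot5_mid and board5_seat below 0.012 m and z of pot5_mid in the frame of board5_seat between 0.026 and 0.035 m and angle between pot5_mid's own z axis and vertical below 0.1 rad)) and horizontal distance between pot6_mid and stand below 0.012 m and angle between pot6_mid's own z axis and vertical below 0.1 rad and distance of pot6_mid from where it was at the start of the episode below 0.008 m); the robot touches nothing.
It fails at once if two keys are pressed at once (value of joint each of key_left, key_middle above 0.0042 m or value of joint each of key_left, key_right above 0.0042 m or value of joint each of key_middle, key_right above 0.0042 m).
It fails at once if the chisel is moved by more than 40 mm (distance of chisel from where it was at the start of the episode above 0.04 m).
It fails at once if the mallet is moved by more than 40 mm (distance of mallet from where it was at the start of the episode above 0.04 m).
It fails at once if the offcut is moved by more than 40 mm (distance of offcut from where it was at the start of the episode above 0.04 m).
Of board1, board2, board3, board4, board5 only 3 to 5 are there at a start; the rules pass over those that are not, and their reading is None.
At some moment in a run one of board1, board2, board3, board4, board5 may be knocked a few centimetres aside while the robot is not near it.
It also fails if it takes over 210 s, if anything falls off the work surface, if the arm or the gripper's body presses on something with over 40 N, if the wrist force passes 120 N, or if a joint passes its speed limit or range.

## Working session

There is one attempt and no reset: what is moved stays moved. The work goes in short steps, Python scripts to look and compute and a tool call to move; the robot and the scene stay as the last step left them, time stands still between calls to the robot, and variables do not carry over. Pictures are saved under pics/ and viewed, at most 14 in all, crops included, and the job is handed in when it is done.

Besides the shell and the picture viewer there is one more tool, called after ">>>" as name([rows], argument=value, ...), one row to a line, values as JSON. jog_arm: Moves the arm, as the interface text tells. Shifts and turns lie within -1 to 1; 1 stands for 0.25 m of shift or 180 degrees of turn. Its arguments: {"type":"object","properties":{"increments":{"type":"array"},"force":{"type":"number"}},"required":["increments"]}

```bash
ls; mkdir -p pics; python3 - <<'E'
from workcell import env,cams,ticket,spotter
import cv2,numpy as np
s=env.get_state();print(s)
for n in ("side","top"):
    c=cams.read_camera(n);cv2.imwrite(f"pics/{n}0.png",c["pixels"][:,:,::-1])
    print({k:v for k,v in c.items() if k!="pixels"})
    for t in ("board1_seat","pot1_mid","stand","key_left_top","key_middle_top","key_right_top"):
        print(t,[(np.round(d["uv"],1).tolist(),round(d["conf"],2)) for d in spotter.landmark_of(t,n)])
E
```

```text
pics
{'clock': 0.0, 'joint_pos': array([ 1.11938716e+00,  3.14006686e-01,  4.49919031e-02,  1.30357897e+00,
       -2.29875248e-05,  1.43117634e+00]), 'qvel': array([-0.00020754, -0.00011327, -0.00084749, -0.0006076 ,  0.00061299,
        0.00135412]), 'tau': array([ 7.99222516e-05, -4.80630577e+01,  2.98533279e+01,  1.92186580e-02,
        3.46472495e-05,  3.96223982e-06]), 'tcp_pos': array([0.1761962 , 0.54681733, 0.23041056]), 'orientation': array([-2.50739033e-04,  1.55263830e-01,  9.87872631e-01, -8.63104753e-04]), 'wrist_force': array([0.23366524, 0.11035216, 0.1623065 ]), 'ft_torque': array([-0.00985755,  0.01384025, -0.02361174]), 'grip_force': 0.0, 'finger_gap': 0.08570493099998704}
{'fx': 599.1394890597451, 'fy': 599.1394890597451, 'cx': 324.7569488292449, 'cy': 243.87513251440393, 'xyz': array([ 0.01039793, -0.83011068,  0.75711235]), 'attitude': array([-0.47032259,  0.82715619, -0.26705455,  0.1526144 ])}
board1_seat []
pot1_mid [([387.5, 350.6], 0.74), ([384.9, 337.6], 0.7)]
stand [([379.6, 436.9], 0.65)]
key_left_top [([180.8, 232.1], 0.67), ([261.4, 223.9], 0.34)]
key_middle_top [([184.1, 240.2], 0.54)]
key_right_top [([199.2, 250.4], 0.45)]
{'fx': 437.38598499857665, 'fy': 437.38598499857665, 'cx': 320.8540927927853, 'cy': 242.31860333555784, 'xyz': array([ 0.50305762, -0.01034199,  1.1431375 ]), 'attitude': array([-0.03453076,  0.71486901, -0.69760112,  0.03350523])}
board1_seat [([263.0, 230.3], 0.56)]
pot1_mid [([477.1, 303.3], 0.81)]
stand [([453.4, 302.4], 0.76)]
key_left_top [([165.6, 302.8], 0.47)]
key_middle_top [([187.7, 304.4], 0.57), ([456.7, 303.0], 0.34), ([312.3, 172.1], 0.29)]
key_right_top [([211.5, 310.4], 0.61), ([469.6, 304.1], 0.32)]
```

View pics/top0.png

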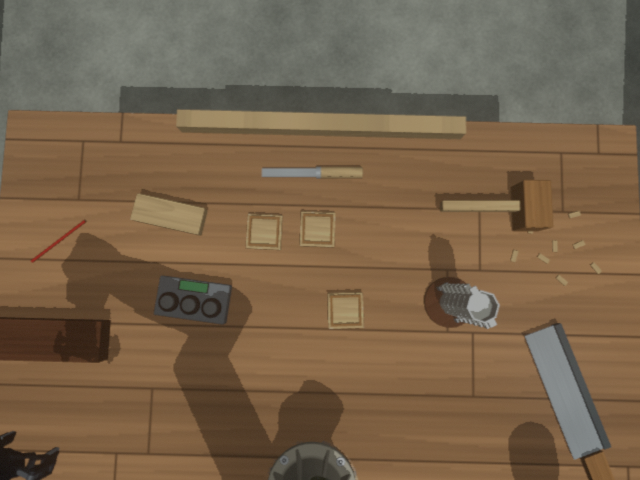

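View pics/side0.png

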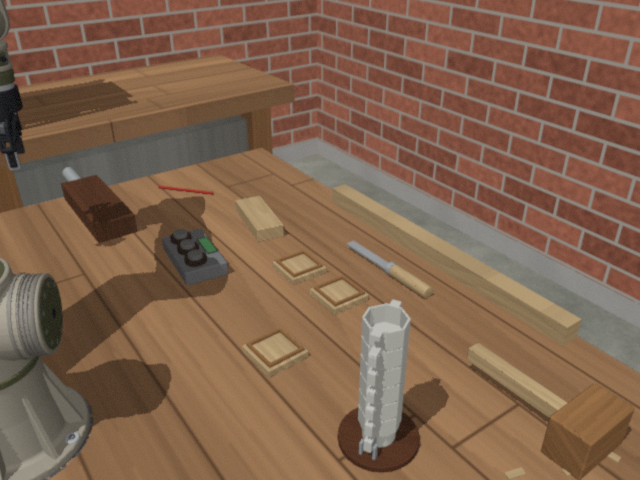

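The top view shows three boards at about (264,231), (318,229) and (345,310). The clock is at (192,300), the stand at (453,302) and the stack's top rim near (482,306). Next I measure them.

```bash
cat > h.py <<'E'
from workcell import env,cams,ticket,spotter
import cv2,numpy as np
from scipy.spatial.transform import Rotation as R
def rot(q): return R.from_quat(np.roll(q,-1)).as_matrix()
def cam(n):
    s=env.get_state(); c=cams.read_camera(n)
    if n=="wrist":
        T=np.eye(4);T[:3,:3]=rot(s["orientation"]);T[:3,3]=s["tcp_pos"];T=T@c["mount"]
        c["o"],c["R"]=T[:3,3],T[:3,:3]
    else: c["o"],c["R"]=c["xyz"],rot(c["attitude"])
    return c
def ray(c,uv):
    d=c["R"]@np.array([(uv[0]-c["cx"])/c["fx"],(uv[1]-c["cy"])/c["fy"],1.]);return c["o"],d/np.linalg.norm(d)
def onz(c,uv,z):
    o,d=ray(c,uv);return o+d*(z-o[2])/d[2]
def tri(rs):
    A=np.zeros((3,3));b=np.zeros(3)
    for o,d in rs: P=np.eye(3)-np.outer(d,d);A+=P;b+=P@o
    p=np.linalg.solve(A,b);return p,[np.linalg.norm((np.eye(3)-np.outer(d,d))@(p-o)) for o,d in rs]
def proj(c,p):
    q=c["R"].T@(np.asarray(p)-c["o"]);return np.array([c["fx"]*q[0]/q[2]+c["cx"],c["fy"]*q[1]/q[2]+c["cy"]])
def squares(c,z=.02):
    out=[]
    for t in ("board1_seat","board2_seat"):
        for d in spotter.cut_out(t,c["n"]):
            r=cv2.minAreaRect(np.argwhere(d["region"])[:,::-1].astype(np.float32))
            out.append((t,round(d["conf"],2),np.round(d["uv"],1).tolist(),np.round(onz(c,r[0],z),4).tolist(),np.round(r[1],1).tolist(),round(r[2],1)))
    return out
E
python3 - <<'E'
from h import *
C={n:cam(n) for n in("side","top")}
for n,c in C.items():
    c["n"]=n
    for t in("board1_seat","board2_seat","stand","chisel","mallet","offcut"):
        for d in spotter.cut_out(t,n):
            r=cv2.minAreaRect(np.argwhere(d["region"])[:,::-1].astype(np.float32))
            print(n,t,round(d["conf"],2),np.round(d["uv"],1),np.round(r[0],1),np.round(r[1],1),round(r[2],1),np.round(onz(c,r[0],.02),3))
P={}
s,t=C["side"],C["top"]
for nm,a,b in(("b1",(300,266),(264,231)),("b2",(339,293),(318,229)),("b3",(275.5,351),(345.5,310)),("L",(181,234.5),(167.5,301.5)),("M",(188,244.5),(190,304)),("Rk",(196,256),(211.5,307.5)),("rim",(386,319),(482,306)),("stand",(379,437),(451,302))):
    p,e=tri([ray(s,a),ray(t,b)]);print(nm,np.round(p,4),np.round(e,4),np.round(onz(t,b,{"b":.018,"L":.041,"M":.041,"R":.041,"r":.244,"s":.012}[nm[0]]),4))
im=t["pixels"][270:345,415:515];cv2.imwrite("pics/stk.png",cv2.resize(im[:,:,::-1],None,fx=8,fy=8,interpolation=cv2.INTER_CUBIC))
E
```

```text
side stand 0.69 [378.2 445.9] [377.4 441.1] [81.9 60.6] 4.9 [ 0.453 -0.358  0.02 ]
side stand 0.6 [397.9 275.7] [389.5 266.8] [97.1 13.6] 33.7 [0.796 0.007 0.02 ]
side chisel 0.9 [395.6 275.4] [389.4 266.7] [96.8 13.9] 33.2 [0.797 0.007 0.02 ]
side mallet 0.85 [569.7 414.2] [543.8 395.4] [177.4  90.3] 38.2 [ 0.744 -0.448  0.02 ]
side offcut 0.91 [261.5 215.5] [258.9 217.5] [57.  30.4] 53.1 [0.676 0.383 0.02 ]
top board1_seat 0.6 [262.7 233. ] [263.5 231.7] [34.9 34.4] 3.8 [0.635 0.142 0.02 ]
top board1_seat 0.18 [186.4 306.3] [188.  304.5] [11. 12.] 90.0 [0.444 0.327 0.02 ]
top board2_seat 0.65 [459.8 299.8] [465.3 307.4] [47.4 14.5] 62.7 [ 0.454 -0.379  0.02 ]
top board2_seat 0.22 [344.8 304.4] [344.9 310.2] [35.6 35.2] 87.9 [ 0.44  -0.073  0.02 ]
top board2_seat 0.2 [454.7 302.4] [460.  306.7] [44.3 12.8] 64.2 [ 0.456 -0.365  0.02 ]
top stand 0.96 [439.7 302.6] [442.7 301.4] [37.7 51.1] 1.4 [ 0.468 -0.321  0.02 ]
top chisel 0.88 [321.  174.4] [312.  172.5] [ 13. 102.] 90.0 [0.795 0.02  0.02 ]
top mallet 0.61 [523.1 207.1] [495.5 205.5] [ 51. 113.] 90.0 [ 0.719 -0.459  0.02 ]
top mallet 0.48 [189.  305.3] [187.5 304.5] [13. 13.] 90.0 [0.444 0.328 0.02 ]
top offcut 0.93 [172.2 215.4] [168.5 214.3] [73.7 29.1] 14.3 [0.675 0.39  0.02 ]
b1 [0.64   0.1406 0.0109] [0.0019 0.0019] [0.6375 0.1406 0.018 ]
b2 [6.476e-01 4.000e-04 1.290e-02] [0.0009 0.0009] [0.6462 0.0009 0.018 ]
b3 [ 0.4408 -0.0755  0.0096] [0.0013 0.0013] [ 0.4401 -0.0743  0.018 ]
L [0.4538 0.3675 0.0512] [0.002 0.002] [0.4515 0.3721 0.041 ]
M [0.4478 0.3118 0.0524] [0.0006 0.0006] [0.4467 0.3155 0.041 ]
Rk [0.4413 0.2582 0.0509] [0.0015 0.0015] [0.4394 0.2614 0.041 ]
rim [ 0.4683 -0.3412  0.2402] [0.001 0.001] [ 0.4676 -0.3392  0.244 ]
stand [ 0.4668 -0.3459  0.0088] [0.0003 0.0003] [ 0.4667 -0.3447  0.012 ]
```

View pics/stk.png

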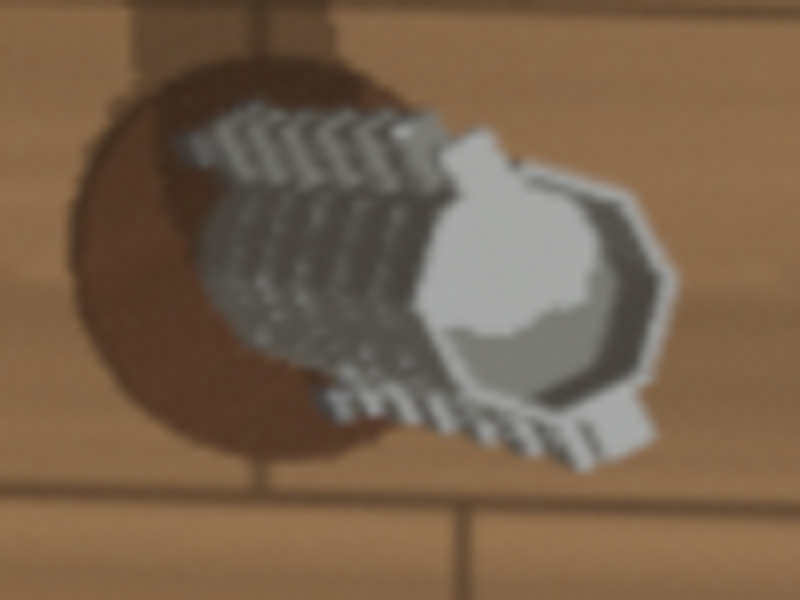

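The crop shows the ears of the top pot at crop (475,165) and (620,430). The hooks of the lower pots line up with them. I'll start moving towards the stack.

>>> jog_arm([
  [[-0.1565,-0.1013,-0.04,0,0,0,0],[-0.1565,-0.1013,-0.04,0,0,0,0],[-0.1565,-0.1013,-0.04,0,0,0,0],[-0.1565,-0.1013,-0.04,0,0,0,0],[-0.1565,-0.1013,-0.04,0,0,0,0],[-0.1565,-0.1013,-0.04,0,0,0,0],[-0.1565,-0.1013,-0.04,0,0,0,0],[-0.1565,-0.1013,-0.04,0,0,0,0],[-0.1565,-0.1013,-0.04,0,0,0,0],[-0.1565,-0.1013,-0.04,0,0,0,0],[-0.1565,-0.1013,-0.04,0,0,0,0]],
])

```text
clock: 2.5
tcp_pos: [0.5015, 0.1484, 0.342]
orientation: [0.0, 0.155, 0.988, 0.0]
wrist_force: [1.0, 0.6, -0.1]
finger_gap: 0.0857
grip_force: 0.0
```

>>> jog_arm([
  [[-0.0477,-0.1902,0,0,0,0,0],[-0.0477,-0.1902,0,0,0,0,0],[-0.0477,-0.1902,0,0,0,0,0],[-0.0477,-0.1902,0,0,0,0,0],[-0.0477,-0.1902,0,0,0,0,0],[-0.0477,-0.1902,0,0,0,0,0],[-0.0477,-0.1902,0,0,0,0,0],[-0.0477,-0.1902,0,0,0,0,0],[-0.0477,-0.1902,0,0,0,0,0],[-0.0477,-0.1902,0,0,0,0,0],[0,0,0,0,0,-0.045,0],[0,0,0,0,0,-0.045,0],[0,0,0,0,0,-0.045,0],[0,0,0,0,0,-0.045,0],[0,0,0,0,0,-0.045,0],[0,0,0,0,0,-0.034,0],[0,0,0,0,0,0,0],[0,0,0,0,0,0,0]],
])

```text
clock: 4.3
tcp_pos: [0.4682, -0.339, 0.3413]
orientation: [0.0, -0.247, 0.969, 0.0]
wrist_force: [-0.2, 0.4, -0.4]
finger_gap: 0.0855
grip_force: 0.0
```

```bash
cat >> h.py <<'E'
def yaw(s): y=rot(s["orientation"])[:,1];return np.degrees(np.arctan2(y[1],y[0]))
def go(xyz,yw=None):
    s=env.get_state();M=rot(s["orientation"]);d=M.T@(np.array(xyz)-s["tcp_pos"])
    print("t",round(s["clock"],2),"tcp",np.round(s["tcp_pos"],4),"yaw",round(yaw(s),2),"gap",round(s["finger_gap"],4),"F",np.round(s["wrist_force"],1),"shift units",np.round(d/.25,4),"len",round(np.linalg.norm(d),3),
      "tilt-fix",np.round((R.from_matrix(M).inv()*R.from_euler("z",0)).as_rotvec()[:0],3), "turn units z", None if yw is None else round(-((yw-yaw(s)+90)%180-90)/180,4))
E
python3 - <<'E'
from h import *
s=env.get_state();print(np.round(s["tcp_pos"],4),yaw(s),np.round(s["joint_pos"],3),np.round(rot(s["orientation"])[:,2],4))
c=cam("wrist");cv2.imwrite("pics/w1.png",c["pixels"][:,:,::-1]);print(np.round(c["o"],3),np.round(c["R"],3),c["fx"],np.round(c["mount"],3))
t=cam("top")
a,b=onz(t,(474.4,290.6),.24),onz(t,(492.5,323.75),.24);print(a,b,(a+b)/2,np.degrees(np.arctan2(*(a-b)[1::-1])))
print([(d["uv"],d["conf"]) for d in spotter.landmark_of("pot1_mid","wrist")], proj(c,[.4677,-.340,.213]))
E
```

```text
[ 0.4682 -0.339   0.3413] 118.60645509679578 [-0.766  0.32   0.323  1.573  0.    -1.265] [ 1.e-04  1.e-04 -1.e+00]
[ 0.399 -0.376  0.484] [[-0.479  0.836  0.266]
 [ 0.878  0.457  0.146]
 [ 0.     0.303 -0.953]] 332.079233013274 [[ 0.001 -0.953 -0.303  0.078]
 [ 1.     0.001  0.001  0.   ]
 [-0.    -0.303  0.953 -0.143]
 [ 0.     0.     0.     1.   ]]
[ 0.49841261 -0.32543756  0.24      ] [ 0.43213436 -0.36168132  0.24      ] [ 0.46527349 -0.34355944  0.24      ] 28.67170677011958
[([321.1, 227.7], 0.9)] [319.48630968 229.06960165]
```

View pics/w1.png

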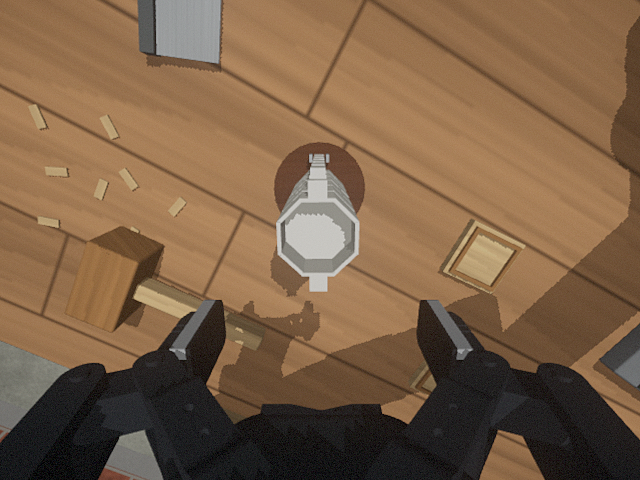

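The rim octagon is centred at about (318,236), with ears at column 318 above and below, so the gripper's yaw already matches. Next I fine-locate the axis.

```bash
python3 - <<'E'
from h import *
c=cam("wrist");im=c["pixels"].astype(int)
m=((im.max(2)-im.min(2)<25)&(im.min(2)>95)).astype(np.uint8);m[:188]=0;m[300:]=0;m[:,:260]=0;m[:,380:]=0
n,l,st,ce=cv2.connectedComponentsWithStats(m);k=1+np.argmax(st[1:,4]);print(st[k],ce[k])
for r in(215,225,235,245,255):
    x=np.where(l[r]==k)[0];print(r,x.min(),x.max(),np.round(onz(c,((x.min()+x.max())/2,r),.244),4), np.linalg.norm(onz(c,(x.min(),r),.244)-onz(c,(x.max(),r),.244)))
for uv in((318,236.5),(318.2,194),(318.2,277)):print(np.round(onz(c,uv,.244),4))
p,e=tri([ray(c,(318,236.5)),ray(cam("top"),(482.5,306.5)),ray(cam("side"),(386,319.5))]);print(p,e)
print(proj(c,[.4675,-.3405,.244]))
go([.4675,-.340,.2105],118.67)
E
```

```text
[ 276  188   83  103 6300] [317.86380952 233.08380952]
215 280 355 [ 0.4511 -0.3506  0.244 ] 0.0556649049862509
225 276 358 [ 0.458  -0.3473  0.244 ] 0.06143528957527253
235 277 358 [ 0.4647 -0.3432  0.244 ] 0.061265070708939384
245 277 358 [ 0.4717 -0.3394  0.244 ] 0.0618551274887713
255 279 356 [ 0.4789 -0.3355  0.244 ] 0.05937238117472011
[ 0.4656 -0.3423  0.244 ]
[ 0.4371 -0.3577  0.244 ]
[ 0.4948 -0.3262  0.244 ]
[ 0.46707819 -0.34207429  0.2403731 ] [np.float64(0.000556121844556442), np.float64(0.0007655233366326983), np.float64(0.001319872137454468)]
[318.88768479 239.69934425]
t 4.6 tcp [ 0.4682 -0.339   0.3413] yaw 118.72 gap 0.0851 F [-0.2  0.   0.4] shift units [ 0.0045 -0.0021  0.5231] len 0.131 tilt-fix [] turn units z 0.0003
```

>>> jog_arm([
  [[0.0108,-0.0056,0.1,0,0,0,0],[0,0,0.12,0,0,0,0],[0,0,0.12,0,0,0,0],[0,0,0.1,0,0,0,0],[0,0,0.06,0,0,0,0],[0,0,0.023,0,0,0,0],[0,0,0,0,0,0,0],[0,0,0,0,0,0,255],[0,0,0,0,0,0,255],[0,0,0,0,0,0,255],[0,0,0,0,0,0,255],[0,0,0,0,0,0,255],[0,0,0,0,0,0,255]],
], force=40)

```text
clock: 5.9
tcp_pos: [0.4671, -0.3421, 0.212]
orientation: [0.001, -0.248, 0.969, -0.001]
wrist_force: [0.2, -0.5, 5.4]
finger_gap: 0.0615
grip_force: 44.8
```

```bash
python3 - <<'E'
from h import *
go([.4665,-.3415,.2105],118.67)
c=cam("side");cv2.imwrite("pics/s1.png",cv2.resize(c["pixels"][240:480,280:500,::-1],None,fx=2.4,fy=2.4))
E
```

```text
t 5.9 tcp [ 0.4671 -0.3421  0.212 ] yaw 118.76 gap 0.0615 F [ 0.2 -0.5  5.4] shift units [0.001  0.0034 0.0058] len 0.002 tilt-fix [] turn units z 0.0005
```

View pics/s1.png

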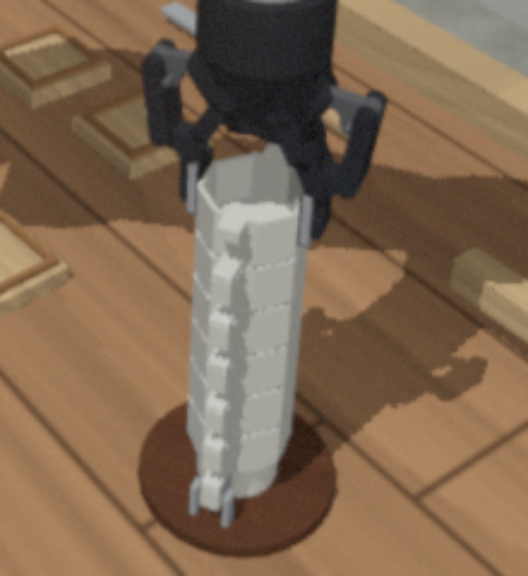

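The side view shows the pads gripping only the top pot's collar. Next I lift it about 1 mm and twist 40°.

>>> jog_arm([
  [[0,0,-0.006,0,0,0,255],[0,0,-0.005,0,0,0,255],[0,0,0,0,0,0.0222,255],[0,0,0,0,0,0.0222,255],[0,0,0,0,0,0.0222,255],[0,0,0,0,0,0.0222,255],[0,0,0,0,0,0.0222,255],[0,0,0,0,0,0.0222,255],[0,0,0,0,0,0.0222,255],[0,0,0,0,0,0.0222,255],[0,0,0,0,0,0.0222,255],[0,0,0,0,0,0.0222,255],[0,0,0,0,0,0,255]],
])

```text
clock: 7.25
tcp_pos: [0.4663, -0.3413, 0.2128]
orientation: [-0.0, 0.098, 0.995, 0.0]
wrist_force: [-0.6, 0.4, -1.3]
finger_gap: 0.0615
grip_force: 44.1
```

>>> jog_arm([
  [[0,0,-0.01,0,0,0,255],[0,0,-0.01,0,0,0,255],[0,0,-0.01,0,0,0,255],[0,0,-0.01,0,0,0,255],[0,0,0,0,0,0,255]],
])

```text
clock: 7.75
tcp_pos: [0.4667, -0.3417, 0.2239]
orientation: [0.0, 0.097, 0.995, -0.0]
wrist_force: [0.5, -0.3, -0.8]
finger_gap: 0.0617
grip_force: 44.1
```

```bash
python3 - <<'E'
from h import *
go([.4665,-.3415,.28],78.67)
c=cam("side");cv2.imwrite("pics/s2.png",cv2.resize(c["pixels"][240:480,280:500,::-1],None,fx=2.4,fy=2.4))
E
```

```text
t 7.75 tcp [ 0.4667 -0.3417  0.2239] yaw 78.81 gap 0.0617 F [ 0.5 -0.3 -0.8] shift units [ 0.0009  0.0005 -0.2246] len 0.056 tilt-fix [] turn units z 0.0008
```

View pics/s2.png

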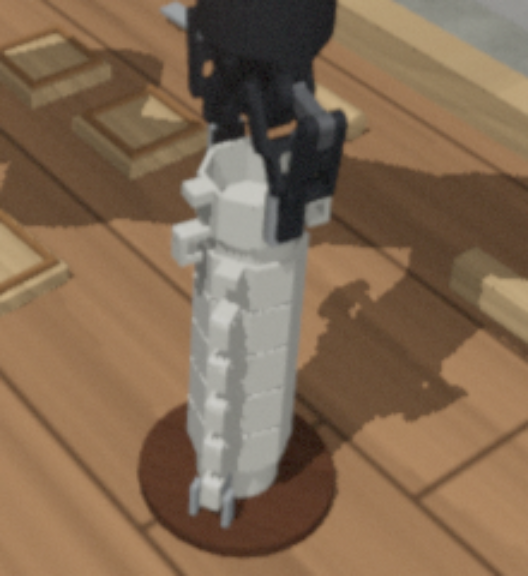

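The pot came free cleanly and the rest of the stack stayed put. Next I check the boards and plan the transfer.

```bash
cat >> h.py <<'E'
PATCH={}
def boards(name="top",z=.022,guess=((.6375,.1406),(.6462,.0005),(.4405,-.0745)),r=.09):
    """bright pine squares near guesses: centre of outer min-area rect from a top picture, rect size in m"""
    c=cam(name)
    im=cv2.GaussianBlur(c["pixels"],(3,3),0);hsv=cv2.cvtColor(im,cv2.COLOR_RGB2HSV)
    m=((hsv[...,2]>150)).astype(np.uint8)
    out=[]
    for g in guess:
        u=proj(c,[*g,z]);w=int(r*c["fx"]/(c["o"][2]-z));x0,y0=np.maximum(np.int32(u)-w,0)
        mm=cv2.morphologyEx(m[y0:y0+2*w,x0:x0+2*w],cv2.MORPH_CLOSE,np.ones((5,5),np.uint8))
        n,l,st,ce=cv2.connectedComponentsWithStats(mm)
        if n<2: out.append(None);continue
        k=1+np.argmax(st[1:,4]);rc=cv2.minAreaRect(np.argwhere(l==k)[:,::-1].astype(np.float32))
        p=onz(c,(rc[0][0]+x0,rc[0][1]+y0),z-.006);s=(c["o"][2]-z)/c["fx"]
        out.append((np.round(p,4).tolist(),np.round(np.array(rc[1])*s,3).tolist(),round(rc[2],1)))
    return out
E
python3 - <<'E'
from h import *
for b in boards():print(b)
t=cam("top");s=cam("side")
for n,c in(("top",t),("side",s)):
  for k in "12":
    print(n,[(np.round(d["uv"],1).tolist(),round(d["conf"],2)) for d in spotter.landmark_of(f"board{k}_seat",n)])
go([.4667,-.3417,.30],78.8);go([.4405,-.0745,.2239],78.8)
E
```

```text
([0.6132, 0.1994, 0.016], [0.055, 0.123], 16.4)
([0.6744, 0.0114, 0.016], [0.024, 0.025], 45.0)
([0.4374, -0.0742, 0.016], [0.085, 0.091], 88.2)
top [([264.8, 233.5], 0.59)]
top [([188.5, 302.6], 0.29), ([311.3, 173.9], 0.19)]
side [([298.2, 265.1], 0.89), ([380.4, 417.9], 0.27)]
side [([489.6, 384.5], 0.74), ([379.5, 371.2], 0.4)]
t 8.15 tcp [ 0.4665 -0.3415  0.2231] yaw 78.79 gap 0.061 F [ 0.6 -0.   0. ] shift units [-0.001  -0.0006 -0.3075] len 0.077 tilt-fix [] turn units z -0.0
t 8.15 tcp [ 0.4665 -0.3415  0.2231] yaw 78.79 gap 0.061 F [ 0.6 -0.   0. ] shift units [ 0.3095  1.0274 -0.0028] len 0.268 tilt-fix [] turn units z -0.0
```

>>> jog_arm([
  [[0,0,-0.08,0,0,0,255],[0,0,-0.12,0,0,0,255],[0,0,-0.11,0,0,0,255],[0.0442,0.1468,0,0,0,0,255],[0.0442,0.1468,0,0,0,0,255],[0.0442,0.1468,0,0,0,0,255],[0.0442,0.1468,0,0,0,0,255],[0.0442,0.1468,0,0,0,0,255],[0.0442,0.1468,0,0,0,0,255],[0.0442,0.1468,0,0,0,0,255],[0,0,0.12,0,0,0,255],[0,0,0.15,0,0,0,255],[0,0,0.15,0,0,0,255],[0,0,0.15,0,0,0,255],[0,0,0,0,0,0,255]],
])

```text
clock: 9.65
tcp_pos: [0.4367, -0.073, 0.154]
orientation: [-0.004, 0.098, 0.995, 0.001]
wrist_force: [-1.0, 0.8, -1.3]
finger_gap: 0.0612
grip_force: 44.1
```

```bash
python3 - <<'E'
from h import *
go([.4405,-.0745,.046],78.8)
c=cam("wrist");cv2.imwrite("pics/w2.png",c["pixels"][:,:,::-1])
print([(np.round(d["uv"],1),d["conf"]) for d in spotter.landmark_of("board1_seat","wrist")])
print(proj(c,[.4405,-.0745,.016]))
for x in(-45,45):
  for y in(-45,45): print(np.round(proj(c,[.4405+x/1e3,-.0745+y/1e3,.016]),0))
E
```

```text
t 9.65 tcp [ 0.4367 -0.073   0.154 ] yaw 78.8 gap 0.0612 F [-1.   0.8 -1.3] shift units [-0.02   -0.0034  0.4319] len 0.108 tilt-fix [] turn units z 0.0
[(array([565.3, 373.7]), 0.85)]
[319.7833857 232.9961276]
[258. 193.]
[362. 172.]
[282. 288.]
[378. 270.]
```

View pics/w2.png

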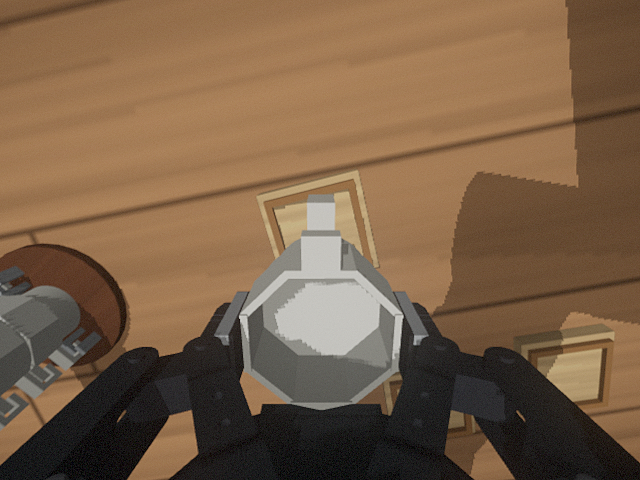

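The board's near corners at (258,195) and (358,172) match the predictions to 1–4 px. I descend in two stages.

>>> jog_arm([
  [[0,0,0.1,0,0,0,255],[0,0,0.1,0,0,0,255],[0,0,0.1,0,0,0,255],[0,0,0.05,0,0,0,255],[0,0,0,0,0,0,255],[0,0,0,0,0,0,255]],
])

```text
clock: 10.35
tcp_pos: [0.4424, -0.0752, 0.0728]
orientation: [0.002, 0.098, 0.995, -0.0]
wrist_force: [0.7, -0.4, -0.8]
finger_gap: 0.0615
grip_force: 44.1
```

```bash
python3 - <<'E'
from h import *
go([.4400,-.0747,.046],78.8)
E
```

```text
t 10.35 tcp [ 0.4424 -0.0752  0.0728] yaw 78.79 gap 0.0615 F [ 0.7 -0.4 -0.8] shift units [0.01   0.0002 0.1071] len 0.027 tilt-fix [] turn units z -0.0001
```

>>> jog_arm([
  [[0,0,0.05,0,0,0,255],[0,0,0.03,0,0,0,255],[0,0,0.016,0,0,0,255],[0,0,0.006,0,0,0,255],[0,0,0.004,0,0,0,255],[0,0,0,0,0,0,255]],
])

```text
clock: 10.95
tcp_pos: [0.4409, -0.0746, 0.046]
orientation: [0.001, 0.098, 0.995, -0.0]
wrist_force: [-3.9, 1.4, 13.0]
finger_gap: 0.0612
grip_force: 45.7
```

>>> jog_arm([
  [[0,0,-0.006,0,0,0,255],[0,0,0,0,0,0,0],[0,0,0,0,0,0,0],[0,0,0,0,0,0,0],[0,0,0,0,0,0,0],[0,0,0,0,0,0,0],[0,0,-0.03,0,0,0,0],[0,0,-0.12,0,0,0,0],[0,0,-0.18,0,0,0,0],[0,0,-0.18,0,0,0,0],[0,0,-0.18,0,0,0,0],[0,0,-0.18,0,0,0,0],[0,0,-0.15,0,0,0,0],[0,0,0,0,0,0,0]],
])

```text
clock: 12.35
tcp_pos: [0.4428, -0.0753, 0.3067]
orientation: [0.005, 0.098, 0.995, -0.001]
wrist_force: [0.6, 0.9, 0.2]
finger_gap: 0.0853
grip_force: 0.0
```

```bash
python3 - <<'E'
from h import *
c=cam("wrist");cv2.imwrite("pics/w3.png",c["pixels"][:,:,::-1])
# corners of the b3 rim expected
print(proj(c,[.4405,-.0745,.078]),proj(c,[.4405,-.0745,.016]))
for t in("board1_seat","pot1_mid"):print([(np.round(d["uv"],1),round(d["conf"],2)) for d in spotter.landmark_of(t,"wrist")])
go([.4665,-.3415,.30],118.7)
E
```

```text
[321.32103542 201.81698937] [321.29094136 192.11204987]
[(array([492.4, 295.7]), 0.69)]
[(array([322.6, 196.6]), 0.69)]
t 12.5 tcp [ 0.4403 -0.0744  0.3005] yaw 78.79 gap 0.0853 F [-0.8  0.1 -0.2] shift units [-0.3104 -1.0275  0.002 ] len 0.268 tilt-fix [] turn units z -0.2217
```

View pics/w3.png

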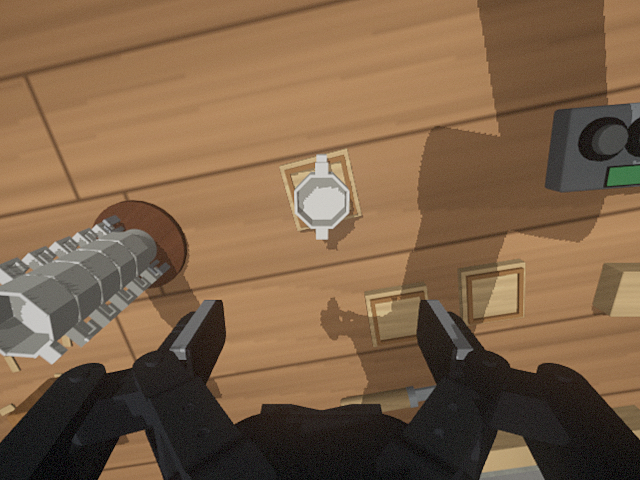

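Pot 1 stands within the rim at (321,200). The other two boards are at (398,317) and (493,292). Now the second pot.

>>> jog_arm([
  [[-0.0443,-0.1468,0,0,0,0,0],[-0.0443,-0.1468,0,0,0,0,0],[-0.0443,-0.1468,0,0,0,0,0],[-0.0443,-0.1468,0,0,0,0,0],[-0.0443,-0.1468,0,0,0,0,0],[-0.0443,-0.1468,0,0,0,0,0],[-0.0443,-0.1468,0,0,0,0,0],[0,0,0,0,0,-0.0443,0],[0,0,0,0,0,-0.0443,0],[0,0,0,0,0,-0.0443,0],[0,0,0,0,0,-0.0443,0],[0,0,0,0,0,-0.0445,0],[0,0,0,0,0,0,0],[0,0,0,0,0,0,0]],
])

```text
clock: 13.9
tcp_pos: [0.4662, -0.3412, 0.2993]
orientation: [-0.001, -0.246, 0.969, 0.001]
wrist_force: [1.2, -0.2, 0.2]
finger_gap: 0.0852
grip_force: 0.0
```

```bash
python3 - <<'E'
from h import *
go([.4665,-.3415,.1765],118.7)
c=cam("wrist");im=c["pixels"].astype(int)
m=((im.max(2)-im.min(2)<25)&(im.min(2)>95)).astype(np.uint8);m[:170]=0;m[300:]=0;m[:,:250]=0;m[:,390:]=0
x,y,w,h=cv2.boundingRect(m);print(x,y,w,h,proj(c,[.4665,-.3415,.21]))
for r in range(215,265,12):
    q=np.where(m[r])[0];print(r,q.min(),q.max(),np.round(onz(c,((q.min()+q.max())/2,r),.21),4))
for e in(-1,1):print(proj(c,np.array([.4665,-.3415,.21])+e*.044*np.array([np.cos(np.radians(28.7)),np.sin(np.radians(28.7)),0])))
E
```

```text
t 13.9 tcp [ 0.4662 -0.3412  0.2993] yaw 118.51 gap 0.0852 F [ 1.2 -0.2  0.2] shift units [-0.0007 -0.003   0.4913] len 0.123 tilt-fix [] turn units z -0.001
277 170 85 129 [319.22860633 244.90964912]
215 282 355 [ 0.4468 -0.3528  0.21  ]
227 278 361 [ 0.4544 -0.3479  0.21  ]
239 277 361 [ 0.4626 -0.3438  0.21  ]
251 278 361 [ 0.4706 -0.339   0.21  ]
263 281 357 [ 0.4792 -0.3348  0.21  ]
[318.97581759 185.18024519]
[319.45537708 298.49147129]
```

>>> jog_arm([
  [[0,0,0.12,0,0,0,0],[0,0,0.12,0,0,0,0],[0,0,0.1,0,0,0,0],[0,0,0.09,0,0,0,0],[0,0,0.045,0,0,0,0],[0,0,0.018,0,0,0,0],[0,0,0,0,0,0,0],[0,0,0,0,0,0,255],[0,0,0,0,0,0,255],[0,0,0,0,0,0,255],[0,0,0,0,0,0,255],[0,0,0,0,0,0,255],[0,0,0,0,0,0,255]],
], force=40)

```text
clock: 15.25
tcp_pos: [0.4672, -0.3419, 0.1789]
orientation: [0.001, -0.248, 0.969, -0.001]
wrist_force: [-0.7, 1.4, 5.3]
finger_gap: 0.0615
grip_force: 43.8
```

>>> jog_arm([
  [[0,0,-0.006,0,0,0,255],[0,0,-0.005,0,0,0,255],[0,0,0,0,0,0.0222,255],[0,0,0,0,0,0.0222,255],[0,0,0,0,0,0.0222,255],[0,0,0,0,0,0.0222,255],[0,0,0,0,0,0.0222,255],[0,0,0,0,0,0.0222,255],[0,0,0,0,0,0.0222,255],[0,0,0,0,0,0.0222,255],[0,0,0,0,0,0.0222,255],[0,0,0,0,0,0.0222,255],[0,0,0,0,0,0,255]],
])

```text
clock: 16.55
tcp_pos: [0.4666, -0.3415, 0.1799]
orientation: [-0.0, 0.098, 0.995, 0.0]
wrist_force: [0.3, 0.2, -0.2]
finger_gap: 0.0616
grip_force: 43.4
```

>>> jog_arm([
  [[0,0,-0.01,0,0,0,255],[0,0,-0.01,0,0,0,255],[0,0,-0.01,0,0,0,255],[0,0,-0.01,0,0,0,255],[0,0,0,0,0,0,255]],
])

```text
clock: 17.05
tcp_pos: [0.4669, -0.3418, 0.1909]
orientation: [0.0, 0.098, 0.995, -0.0]
wrist_force: [0.6, -0.7, -0.9]
finger_gap: 0.0615
grip_force: 43.4
```

```bash
python3 - <<'E'
from h import *
s=cam("side");t=cam("top")
for n in("side","top"):
  for k in "12":
    print(n,[(np.round(d["uv"],1).tolist(),round(d["conf"],2)) for d in spotter.landmark_of(f"board{k}_seat",n)])
for b in((.6375,.1406),(.6462,.0005)):print(proj(s,[*b,.016]),proj(t,[*b,.016]))
cv2.imwrite("pics/st3.png",np.hstack([cv2.resize(s["pixels"][220:460,240:440,::-1],None,fx=2,fy=2),cv2.resize(t["pixels"][200:320,230:370,::-1],(400,480))]))
go([.4665,-.3415,.28],78.8); go([.6462,.0005,.28],78.8)
E
```

```text
side [([305.3, 258.2], 0.8)]
side [([379.4, 373.0], 0.43)]
top [([258.1, 223.5], 0.89)]
top []
[298.22484913 264.51183388] [264.1019265  231.10129656]
[338.05771037 292.06544486] [318.14706577 229.08409007]
t 17.35 tcp [ 0.4666 -0.3415  0.1901] yaw 78.74 gap 0.0615 F [-0.7 -0.5 -0.9] shift units [ 0.0006 -0.     -0.3595] len 0.09 tilt-fix [] turn units z -0.0003
t 17.35 tcp [ 0.4666 -0.3415  0.1901] yaw 78.74 gap 0.0615 F [-0.7 -0.5 -0.9] shift units [-0.4373  1.482  -0.3592] len 0.397 tilt-fix [] turn units z -0.0003
```

View pics/st3.png

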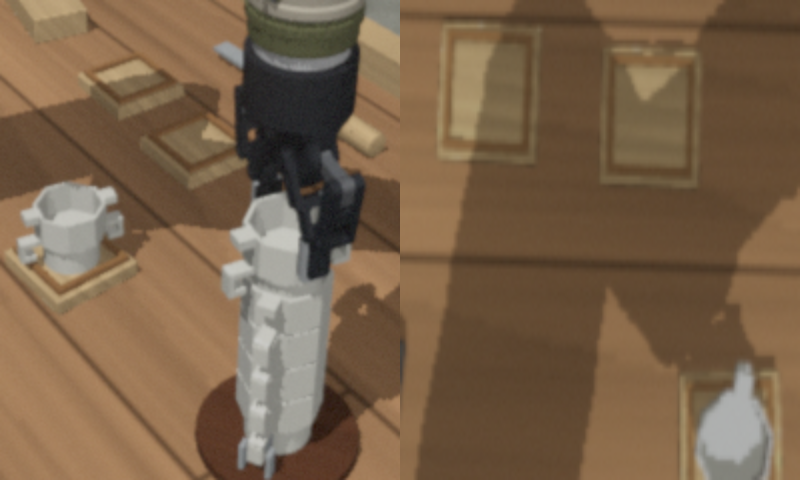

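The side and top views show pot 1 standing in its board, and b2 at about (318,229) unmoved. Board b1 has been knocked to about (261,223). I place pot 2 on b2 and remeasure b1 from close by.

>>> jog_arm([
  [[0,0,-0.08,0,0,0,255],[0,0,-0.14,0,0,0,255],[0,0,-0.14,0,0,0,255],[-0.0547,0.1853,0,0,0,0,255],[-0.0547,0.1853,0,0,0,0,255],[-0.0547,0.1853,0,0,0,0,255],[-0.0547,0.1853,0,0,0,0,255],[-0.0547,0.1853,0,0,0,0,255],[-0.0547,0.1853,0,0,0,0,255],[-0.0547,0.1853,0,0,0,0,255],[-0.0547,0.1853,0,0,0,0,255],[0,0,0.1,0,0,0,255],[0,0,0.15,0,0,0,255],[0,0,0.15,0,0,0,255],[0,0,0.15,0,0,0,255],[0,0,0.05,0,0,0,255],[0,0,0,0,0,0,255],[0,0,0,0,0,0,255]],
])

```text
clock: 19.15
tcp_pos: [0.6473, 0.0004, 0.1319]
orientation: [0.001, 0.098, 0.995, 0.0]
wrist_force: [0.3, -0.1, -0.4]
finger_gap: 0.0614
grip_force: 44.0
```

```bash
python3 - <<'E'
from h import *
c=cam("wrist");cv2.imwrite("pics/w4.png",c["pixels"][:,:,::-1])
for z in(.022,.0):
 for x in(-45,45):
  for y in(-45,45): print(z,x,y,np.round(proj(c,[.6462+x/1e3,.0005+y/1e3,z]),0))
print([(np.round(d["uv"],1),round(d["conf"],2)) for d in spotter.landmark_of("board1_seat","wrist")],proj(c,[.657,.148,.016]))
go([.6462,.0005,.047],78.8)
E
```

```text
0.022 -45 -45 [251. 191.]
0.022 -45 45 [368. 168.]
0.022 45 -45 [279. 295.]
0.022 45 45 [385. 276.]
0.0 -45 -45 [257. 186.]
0.0 -45 45 [364. 165.]
0.0 45 -45 [282. 284.]
0.0 45 45 [380. 266.]
[(array([506.8, 211.5]), 0.78)] [504.8774953  211.19564177]
t 19.25 tcp [6.481e-01 3.000e-04 1.329e-01] yaw 78.74 gap 0.0614 F [0.3 0.2 0. ] shift units [ 0.009  -0.0007  0.3437] len 0.086 tilt-fix [] turn units z -0.0004
```

View pics/w4.png

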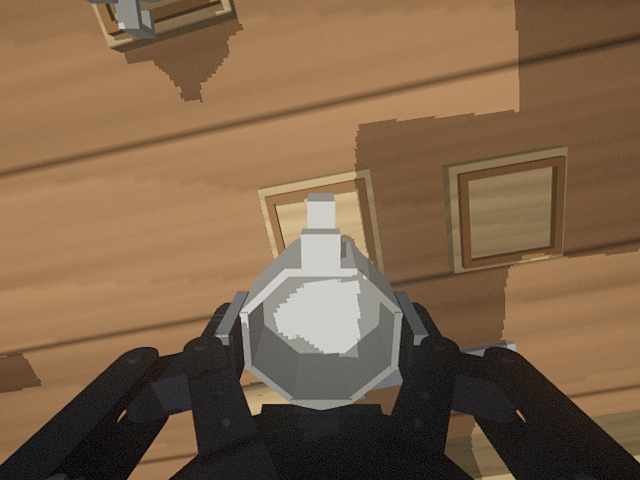

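The wrist view shows b2's near corners at (259,188) and (372,170), about 5 px right of the prediction. b1's inner centre is near (509,212). I'll solve both from these pixels.

```bash
python3 - <<'E'
from h import *
c=cam("wrist");t=cam("top");s=cam("side")
a,b=onz(c,(259,189),.016),onz(c,(372,170),.016);d=b-a;L=np.linalg.norm(d);n=np.array([d[1],-d[0],0])/L
print("b2 wrist",a,b,L,(a+b)/2+.045*n)
cs=[onz(c,u,.016) for u in((444,168),(567,147),(564,253),(456,273))]
print("b1 wrist",np.mean(cs,0),[round(np.linalg.norm(cs[i]-cs[i-1]),4) for i in range(4)])
for u in((263.4,222.6),(261.1,223.3)):print("b1 top",onz(t,u,.016))
print("b2 top",onz(t,(317.9,228.8),.016))
print("b2 side crop",onz(s,(240+195/2,220+143/2),.016), "b1",onz(s,(240+132/2,220+83/2),.016))
E
```

```text
b2 wrist [ 0.6028639  -0.04007831  0.016     ] [0.60559296 0.04891495 0.016     ] 0.08903509084125373 [0.64920728 0.003039   0.016     ]
b1 wrist [0.66029935 0.15029814 0.016     ] [np.float64(0.09), np.float64(0.0924), np.float64(0.0868), np.float64(0.0896)]
b1 top [0.6597066 0.143247  0.016    ]
b1 top [0.65772522 0.1491573  0.016     ]
b2 top [0.6469274 0.00116   0.016    ]
b2 side crop [0.64648361 0.0028595  0.016     ] b1 [0.65918202 0.14083632 0.016     ]
```

>>> jog_arm([
  [[0,0.007,0.08,0,0,0,255],[0,0,0.1,0,0,0,255],[0,0,0.08,0,0,0,255],[0,0,0.04,0,0,0,255],[0,0,0.02,0,0,0,255],[0,0,0.01,0,0,0,255],[0,0,0,0,0,0,255]],
])

```text
clock: 20.1
tcp_pos: [0.6473, 0.0022, 0.0485]
orientation: [0.001, 0.098, 0.995, 0.0]
wrist_force: [0.3, 0.4, -0.4]
finger_gap: 0.0611
grip_force: 44.0
```

>>> jog_arm([
  [[0,0,0.006,0,0,0,255],[0,0,0.005,0,0,0,255],[0,0,0,0,0,0,255],[0,0,0,0,0,0,255]],
])

```text
clock: 20.5
tcp_pos: [0.6477, 0.0022, 0.0471]
orientation: [0.001, 0.098, 0.995, -0.0]
wrist_force: [-1.8, 0.6, 6.4]
finger_gap: 0.0612
grip_force: 44.7
```

>>> jog_arm([
  [[0,0,-0.005,0,0,0,255],[0,0,0,0,0,0,0],[0,0,0,0,0,0,0],[0,0,0,0,0,0,0],[0,0,0,0,0,0,0],[0,0,0,0,0,0,0],[0,0,-0.03,0,0,0,0],[0,0,-0.12,0,0,0,0],[0,0,-0.18,0,0,0,0],[0,0,-0.18,0,0,0,0],[0,0,-0.18,0,0,0,0],[0,0,-0.18,0,0,0,0],[0,0,-0.14,0,0,0,0],[0,0,0,0,0,0,0],[0,0,0,0,0,0,0]],
])

```text
clock: 22.0
tcp_pos: [0.6472, 0.0022, 0.3002]
orientation: [0.001, 0.098, 0.995, 0.0]
wrist_force: [0.1, -1.5, -1.0]
finger_gap: 0.0855
grip_force: 0.0
```

```bash
python3 - <<'E'
from h import *
c=cam("wrist");cv2.imwrite("pics/w5.png",c["pixels"][:,:,::-1])
print([(np.round(d["uv"],1),round(d["conf"],2)) for d in spotter.landmark_of("board1_seat","wrist")],proj(c,[.659,.148,.016]))
go([.4665,-.3415,.30],118.7)
E
```

```text
[(array([437. , 181.9]), 0.88), (array([321.4, 201.6]), 0.47)] [434.02739375 183.34570264]
t 22.1 tcp [0.6461 0.0023 0.2975] yaw 78.74 gap 0.0851 F [ 0.2 -0.2 -0.4] shift units [ 0.4362 -1.4891 -0.0089] len 0.388 tilt-fix [] turn units z -0.222
```

View pics/w5.png

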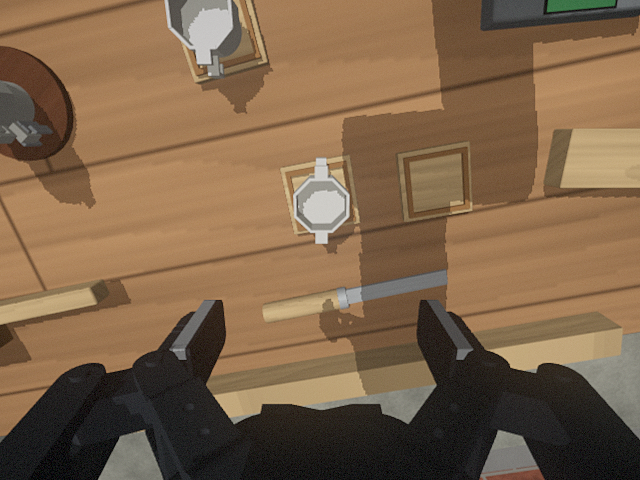

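Pot 2 stands in b2. b1's centre is at about (436,182). Now pot 3.

>>> jog_arm([
  [[0.0545,-0.1861,0,0,0,0,0],[0.0545,-0.1861,0,0,0,0,0],[0.0545,-0.1861,0,0,0,0,0],[0.0545,-0.1861,0,0,0,0,0],[0.0545,-0.1861,0,0,0,0,0],[0.0545,-0.1861,0,0,0,0,0],[0.0545,-0.1861,0,0,0,0,0],[0.0545,-0.1861,0,0,0,0,0],[0,0,0,0,0,-0.0443,0],[0,0,0,0,0,-0.0443,0],[0,0,0,0,0,-0.0443,0],[0,0,0,0,0,-0.0443,0],[0,0,0,0,0,-0.0448,0],[0,0,0.12,0,0,0,0],[0,0,0,0,0,0,0],[0,0,0,0,0,0,0],[0,0,0,0,0,0,0]],
])

```text
clock: 23.8
tcp_pos: [0.4672, -0.3415, 0.2692]
orientation: [0.0, -0.248, 0.969, 0.0]
wrist_force: [0.1, 0.3, 0.6]
finger_gap: 0.0851
grip_force: 0.0
```

```bash
python3 - <<'E'
from h import *
go([.4665,-.3415,.1425],118.7)
c=cam("wrist");im=c["pixels"].astype(int)
m=((im.max(2)-im.min(2)<25)&(im.min(2)>95)).astype(np.uint8);m[:170]=0;m[300:]=0;m[:,:250]=0;m[:,390:]=0
for r in range(225,275,12):
    q=np.where(m[r])[0];print(r,q.min(),q.max(),np.round(onz(c,((q.min()+q.max())/2,r),.176),4))
print(proj(c,[.4665,-.3415,.176]))
cv2.imwrite("pics/x.png",c["pixels"][:,:,::-1])
E
```

```text
t 23.8 tcp [ 0.4672 -0.3415  0.2692] yaw 118.69 gap 0.0851 F [0.1 0.3 0.6] shift units [0.0023 0.0014 0.5066] len 0.127 tilt-fix [] turn units z -0.0
225 280 363 [ 0.4544 -0.3474  0.176 ]
237 280 363 [ 0.4625 -0.3429  0.176 ]
249 281 362 [ 0.4708 -0.3384  0.176 ]
261 285 358 [ 0.4793 -0.3337  0.176 ]
273 298 345 [ 0.488  -0.3289  0.176 ]
[320.5866293  242.37356417]
```

>>> jog_arm([
  [[0,0,0.12,0,0,0,0],[0,0,0.12,0,0,0,0],[0,0,0.12,0,0,0,0],[0,0,0.09,0,0,0,0],[0,0,0.04,0,0,0,0],[0,0,0.014,0,0,0,0],[0,0,0,0,0,0,0],[0,0,0,0,0,0,255],[0,0,0,0,0,0,255],[0,0,0,0,0,0,255],[0,0,0,0,0,0,255],[0,0,0,0,0,0,255],[0,0,0,0,0,0,255]],
], force=40)

```text
clock: 25.15
tcp_pos: [0.4677, -0.3419, 0.1444]
orientation: [0.001, -0.248, 0.969, -0.001]
wrist_force: [-1.6, 1.5, 5.8]
finger_gap: 0.0616
grip_force: 43.1
```

>>> jog_arm([
  [[0,0,-0.006,0,0,0,255],[0,0,-0.005,0,0,0,255],[0,0,0,0,0,0.0222,255],[0,0,0,0,0,0.0222,255],[0,0,0,0,0,0.0222,255],[0,0,0,0,0,0.0222,255],[0,0,0,0,0,0.0222,255],[0,0,0,0,0,0.0222,255],[0,0,0,0,0,0.0222,255],[0,0,0,0,0,0.0222,255],[0,0,0,0,0,0.0222,255],[0,0,0,0,0,0.0222,255],[0,0,0,0,0,0,255]],
])

```text
clock: 26.45
tcp_pos: [0.4671, -0.3415, 0.1453]
orientation: [-0.0, 0.098, 0.995, 0.0]
wrist_force: [-0.3, 0.2, -0.2]
finger_gap: 0.0611
grip_force: 43.4
```

>>> jog_arm([
  [[0,0,-0.01,0,0,0,255],[0,0,-0.01,0,0,0,255],[0,0,-0.01,0,0,0,255],[0,0,-0.01,0,0,0,255],[0,0,0,0,0,0,255]],
])

```text
clock: 26.95
tcp_pos: [0.4674, -0.3417, 0.1561]
orientation: [0.0, 0.098, 0.995, -0.0]
wrist_force: [0.4, -0.4, -0.5]
finger_gap: 0.0615
grip_force: 43.5
```

```bash
python3 - <<'E'
from h import *
for n in("side","top"):
  c=cam(n)
  for k in("board1_seat","pot1_mid"):
    print(n,k,[(np.round(d["uv"],1).tolist(),round(d["conf"],2)) for d in spotter.landmark_of(k,n)])
  for b in((.659,.148),(.648,.002),(.4405,-.0745)):print(proj(c,[*b,.016]),proj(c,[*b,.047]))
go([.4665,-.3415,.28],78.8); go([.659,.1485,.28],78.8)
E
```

```text
side board1_seat [([306.5, 260.0], 0.55)]
side pot1_mid [([278.3, 349.4], 0.69), ([277.5, 338.6], 0.68)]
[304.19075761 260.17684776] [303.97028371 248.71916418]
[338.3096711  291.44909498] [338.49821624 279.41110737]
[274.27108312 348.15342971] [273.5691582 335.2099611]
top board1_seat [([257.8, 222.4], 0.79), ([188.1, 304.8], 0.6)]
top pot1_mid [([345.7, 307.7], 0.93)]
[261.5632049  222.82498517] [259.90637407 221.1035102 ]
[317.58701727 228.38240259] [317.49242955 226.81386909]
[345.51850705 309.8024025 ] [346.21659656 310.52051775]
t 27.25 tcp [ 0.467  -0.3414  0.1554] yaw 78.74 gap 0.0609 F [ 0.5  0.8 -0.5] shift units [ 0.0022 -0.0005 -0.4986] len 0.125 tilt-fix [] turn units z -0.0003
t 27.25 tcp [ 0.467  -0.3414  0.1554] yaw 78.74 gap 0.0609 F [ 0.5  0.8 -0.5] shift units [-0.3704  2.0721 -0.4981] len 0.541 tilt-fix [] turn units z -0.0003
```

>>> jog_arm([
  [[0,0,-0.1,0,0,0,255],[0,0,-0.15,0,0,0,255],[0,0,-0.15,0,0,0,255],[0,0,-0.1,0,0,0,255],[-0.0337,0.1884,0,0,0,0,255],[-0.0337,0.1884,0,0,0,0,255],[-0.0337,0.1884,0,0,0,0,255],[-0.0337,0.1884,0,0,0,0,255],[-0.0337,0.1884,0,0,0,0,255],[-0.0337,0.1884,0,0,0,0,255],[-0.0337,0.1884,0,0,0,0,255],[-0.0337,0.1884,0,0,0,0,255],[-0.0337,0.1884,0,0,0,0,255],[-0.0337,0.1884,0,0,0,0,255],[-0.0337,0.1884,0,0,0,0,255],[0,0,0.1,0,0,0,255],[0,0,0.17,0,0,0,255],[0,0,0.17,0,0,0,255],[0,0,0.13,0,0,0,255],[0,0,0,0,0,0,255]],
])

```text
clock: 29.25
tcp_pos: [0.6551, 0.1482, 0.1319]
orientation: [-0.005, 0.098, 0.995, -0.001]
wrist_force: [-1.4, 0.3, -0.4]
finger_gap: 0.0614
grip_force: 44.1
```

>>> jog_arm([
  [[0,0,0,0,0,0,255],[0,0,0,0,0,0,255]],
])

```text
clock: 29.45
tcp_pos: [0.6608, 0.1486, 0.1408]
orientation: [0.002, 0.098, 0.995, 0.0]
wrist_force: [0.4, 0.0, -0.6]
finger_gap: 0.0615
grip_force: 44.1
```

```bash
python3 - <<'E'
from h import *
go([.659,.1485,.0464],78.8)
c=cam("wrist");cv2.imwrite("pics/w6.png",c["pixels"][100:400,150:550,::-1])
for x in(-45,45):
  for y in(-45,45): print(x,y,np.round(proj(c,[.659+x/1e3,.1485+y/1e3,.016])-[150,100],0))
E
```

```text
t 29.45 tcp [0.6608 0.1486 0.1408] yaw 78.74 gap 0.0615 F [ 0.4  0.  -0.6] shift units [ 0.0084 -0.0025  0.3774] len 0.094 tilt-fix [] turn units z -0.0003
-45 -45 [104.  87.]
-45 45 [215.  64.]
45 -45 [130. 186.]
45 45 [231. 168.]
```

View pics/w6.png

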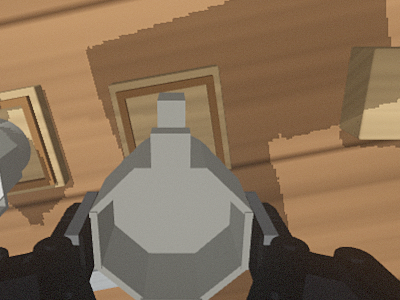

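The board's near corners at crop (109,87) and (217,66) are about 3 px from the prediction, so I correct by about 2 mm and descend.

>>> jog_arm([
  [[-0.002,0.008,0.08,0,0,0,255],[0,0,0.1,0,0,0,255],[0,0,0.08,0,0,0,255],[0,0,0.05,0,0,0,255],[0,0,0.03,0,0,0,255],[0,0,0.012,0,0,0,255],[0,0,0,0,0,0,255],[0,0,0,0,0,0,255]],
])

```text
clock: 30.3
tcp_pos: [0.6608, 0.1505, 0.0512]
orientation: [0.001, 0.098, 0.995, 0.0]
wrist_force: [-0.9, 0.4, -0.1]
finger_gap: 0.0617
grip_force: 44.1
```

>>> jog_arm([
  [[0,0,0.01,0,0,0,255],[0,0,0.007,0,0,0,255],[0,0,0.005,0,0,0,255],[0,0,0,0,0,0,255],[0,0,0,0,0,0,255]],
])

```text
clock: 30.8
tcp_pos: [0.6606, 0.1505, 0.0466]
orientation: [0.001, 0.098, 0.995, 0.0]
wrist_force: [-2.4, 0.3, 8.6]
finger_gap: 0.0619
grip_force: 45.0
```

>>> jog_arm([
  [[0,0,-0.006,0,0,0,255],[0,0,0,0,0,0,0],[0,0,0,0,0,0,0],[0,0,0,0,0,0,0],[0,0,0,0,0,0,0],[0,0,0,0,0,0,0],[0,0,-0.03,0,0,0,0],[0,0,-0.12,0,0,0,0],[0,0,-0.18,0,0,0,0],[0,0,-0.18,0,0,0,0],[0,0,-0.18,0,0,0,0],[0,0,-0.12,0,0,0,0],[0,0,0,0,0,0,0],[0,0,0,0,0,0,0]],
])

```text
clock: 32.2
tcp_pos: [0.6605, 0.1505, 0.2498]
orientation: [0.001, 0.098, 0.995, 0.0]
wrist_force: [-0.3, -0.4, -0.9]
finger_gap: 0.0855
grip_force: 0.0
```

```bash
python3 - <<'E'
from h import *
go([.4478,.313,.12],163)
w=cam("wrist");s=cam("side")
cv2.imwrite("pics/chk.png",np.hstack([cv2.resize(w["pixels"][80:320,160:540,::-1],(480,303)),cv2.resize(s["pixels"][220:420,230:430,::-1],(303,303))]))
E
```

```text
t 32.2 tcp [0.6605 0.1505 0.2498] yaw 78.74 gap 0.0855 F [-0.3 -0.4 -0.9] shift units [0.9627 0.4711 0.5173] len 0.298 tilt-fix [] turn units z -0.4681
```

View pics/chk.png

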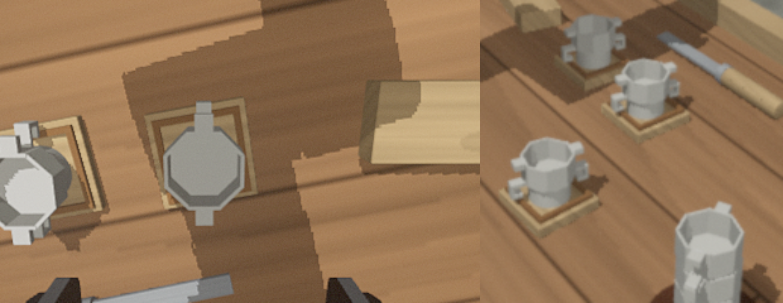

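All three pots stand in their rims in both views. Next I close the gripper and go over the clock.

>>> jog_arm([
  [[0.1375,0.0673,0.057,0,0,0,255],[0.1375,0.0673,0.057,0,0,0,255],[0.1375,0.0673,0.057,0,0,0,255],[0.1375,0.0673,0.057,0,0,0,255],[0.1375,0.0673,0.057,0,0,0,255],[0.1375,0.0673,0.057,0,0,0,255],[0.1375,0.0673,0.057,0,0,0,255],[0,0,0,0,0,0,255],[0,0,0,0,0,0,255],[0,0,0,0,0,0,255],[0,0,0,0,0,0,255]],
])

```text
clock: 33.4
tcp_pos: [0.4481, 0.3123, 0.1488]
orientation: [0.0, 0.099, 0.995, 0.0]
wrist_force: [0.7, -0.1, 0.4]
finger_gap: -0.0001
grip_force: 0.0
```

```bash
python3 - <<'E'
from h import *
go([.4538,.3675,.08]);c=cam("wrist");t=cam("top");s=cam("side")
for k,p in(("left",(.4538,.3685,.049)),("middle",(.4478,.3135,.049)),("right",(.4413,.2595,.049))):
    d=spotter.landmark_of(f"key_{k}_top","wrist");print(k,[(np.round(e["uv"],1).tolist(),round(e["conf"],2),np.round(onz(c,e["uv"],.049),4).tolist()) for e in d],np.round(proj(c,p),1))
cv2.imwrite("pics/w7.png",c["pixels"][:,:,::-1])
E
```

```text
t 33.4 tcp [0.4481 0.3123 0.1488] yaw 78.66 gap -0.0001 F [ 0.7 -0.1  0.4] shift units [0.0214 0.2208 0.2754] len 0.088 tilt-fix [] turn units z None
left [([396.3, 230.5], 0.65, [0.4516, 0.3702, 0.049])] [394.4 233.7]
middle [([326.8, 239.3], 0.61, [0.4481, 0.317, 0.049])] [322.2 239.8]
right [([251.4, 247.9], 0.76, [0.4435, 0.2585, 0.049])] [251.9 245. ]
```

View pics/w7.png

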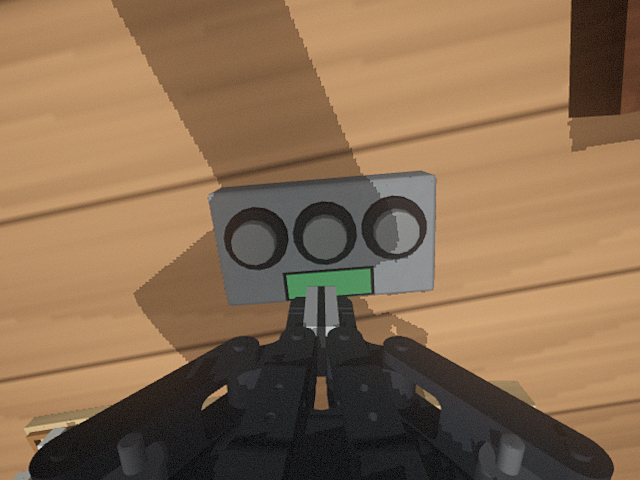

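The wrist view shows the key discs at about (253,241), (325,237) and (397,230), each inside a dark collar. The narrow closed tip fits there. Left key first, with a slow approach.

>>> jog_arm([
  [[0.0133,0.1125,0,0,0,0,255],[0.0133,0.1125,0,0,0,0,255],[0,0,0.1,0,0,0,255],[0,0,0.12,0,0,0,255],[0,0,0.08,0,0,0,255],[0,0,0.03,0,0,0,255],[0,0,0.012,0,0,0,255],[0,0,0,0,0,0,255],[0,0,0,0,0,0,255]],
])

```text
clock: 34.6
tcp_pos: [0.4524, 0.3698, 0.0646]
orientation: [0.001, 0.098, 0.995, 0.001]
wrist_force: [-0.9, 0.0, 0.4]
finger_gap: -0.0002
grip_force: 0.0
```

>>> jog_arm([
  [[0,0,0.01,0,0,0,255],[0,0,0.01,0,0,0,255],[0,0,0.01,0,0,0,255],[0,0,0.01,0,0,0,255],[0,0,0,0,0,0,255]],
])

```text
clock: 35.1
tcp_pos: [0.4518, 0.3695, 0.0534]
orientation: [0.0, 0.098, 0.995, 0.0]
wrist_force: [0.3, -0.4, 2.2]
finger_gap: 0.0001
grip_force: 1.4
```

>>> jog_arm([
  [[0,0,0.008,0,0,0,255],[0,0,0.008,0,0,0,255],[0,0,0.006,0,0,0,255],[0,0,0.006,0,0,0,255],[0,0,0,0,0,0,255],[0,0,0,0,0,0,255]],
])

```text
clock: 35.7
tcp_pos: [0.452, 0.3697, 0.0506]
orientation: [0.001, 0.098, 0.995, 0.001]
wrist_force: [-7.7, -5.2, 29.1]
finger_gap: -0.0002
grip_force: 14.7
```

>>> jog_arm([
  [[0,0,-0.06,0,0,0,255],[0,0,-0.12,0,0,0,255],[0,0,0,0,0,0,255],[-0.0163,-0.1443,0,0,0,0,255],[-0.0163,-0.1443,0,0,0,0,255],[-0.0163,-0.1443,0,0,0,0,255],[0,0,0,0,0,0,255],[0,0,0,0,0,0,255],[0,0,0.05,0,0,0,255],[0,0,0.04,0,0,0,255],[0,0,0.02,0,0,0,255],[0,0,0,0,0,0,255]],
])

```text
clock: 36.9
tcp_pos: [0.4412, 0.261, 0.0621]
orientation: [-0.001, 0.098, 0.995, -0.001]
wrist_force: [0.2, 0.1, 0.8]
finger_gap: 0.0001
grip_force: 0.0
```

>>> jog_arm([
  [[0,0,0.01,0,0,0,255],[0,0,0.01,0,0,0,255],[0,0,0.01,0,0,0,255],[0,0,0.008,0,0,0,255],[0,0,0,0,0,0,255],[0,0,0,0,0,0,255]],
])

```text
clock: 37.5
tcp_pos: [0.4426, 0.2611, 0.0547]
orientation: [0.0, 0.098, 0.995, 0.0]
wrist_force: [0.1, 0.5, 2.7]
finger_gap: 0.0001
grip_force: 1.1
```

>>> jog_arm([
  [[0,0,0.008,0,0,0,255],[0,0,0.008,0,0,0,255],[0,0,0.008,0,0,0,255],[0,0,0.008,0,0,0,255],[0,0,0,0,0,0,255],[0,0,0,0,0,0,255]],
])

```text
clock: 38.1
tcp_pos: [0.4429, 0.2611, 0.0504]
orientation: [0.001, 0.098, 0.995, 0.001]
wrist_force: [-9.9, -4.1, 35.0]
finger_gap: 0.0002
grip_force: 17.8
```

>>> jog_arm([
  [[0,0,-0.06,0,0,0,255],[0,0,-0.12,0,0,0,255],[0,0,0,0,0,0,255],[0.0118,0.1076,0,0,0,0,255],[0.0118,0.1076,0,0,0,0,255],[0,0,0,0,0,0,255],[0,0,0,0,0,0,255],[0,0,0.05,0,0,0,255],[0,0,0.04,0,0,0,255],[0,0,0.02,0,0,0,255],[0,0,0.02,0,0,0,255],[0,0,0.01,0,0,0,255],[0,0,0.01,0,0,0,255],[0,0,0.01,0,0,0,255],[0,0,0.01,0,0,0,255],[0,0,0.004,0,0,0,255],[0,0,0,0,0,0,255],[0,0,0,0,0,0,255]],
])

```text
clock: 39.9
tcp_pos: [0.4471, 0.3145, 0.0507]
orientation: [0.001, 0.098, 0.995, 0.0]
wrist_force: [-7.4, -5.6, 21.5]
finger_gap: -0.0
grip_force: 11.2
```

Middle key is bottomed at the same height. I retreat and do a last check.

>>> jog_arm([
  [[0,0,-0.05,0,0,0,255],[0,0,-0.15,0,0,0,255],[0,0,-0.18,0,0,0,255],[0,0,-0.18,0,0,0,255],[0,0,-0.1,0,0,0,255],[0,0,0,0,0,0,255],[0,0,0,0,0,0,255],[0,0,0,0,0,0,255]],
])

```text
clock: 40.7
tcp_pos: [0.4464, 0.3145, 0.2114]
orientation: [-0.001, 0.098, 0.995, -0.0]
wrist_force: [0.0, 0.7, -0.1]
finger_gap: -0.0001
grip_force: 0.0
```

```bash
python3 - <<'E'
from h import *
go([.4478,.313,.2])
s=cam("side");t=cam("top")
for n,c in(("side",s),("top",t)):
  P=[]
  for k in "123": P+= [(np.round(d["uv"],1).tolist(),round(d["conf"],2)) for d in spotter.landmark_of(f"pot{k}_mid",n)]
  print(n,P)
  for b in((.660,.150),(.648,.002),(.4405,-.0745)):print(np.round(proj(c,[*b,.047]),1),np.round(proj(c,[*b,.016]),1))
# difference from the side picture at the time of the last placing check
a=cv2.imread("pics/chk.png")[:, 480:];b=cv2.resize(s["pixels"][220:420,230:430,::-1],(303,303))
d=cv2.absdiff(a,b).max(2)>50;print(d.sum(),np.round(np.argwhere(d).mean(0)) if d.any() else "")
E
```

```text
t 40.7 tcp [0.4464 0.3145 0.2114] yaw 78.74 gap -0.0001 F [ 0.   0.7 -0.1] shift units [-0.0066 -0.0047  0.0457] len 0.012 tilt-fix [] turn units z None
side [([276.2, 336.3], 0.95), ([342.6, 276.6], 0.86), ([301.5, 249.9], 0.74), ([304.6, 256.3], 0.34)]
[303.8 248.2] [304.1 259.7]
[338.5 279.4] [338.3 291.4]
[273.6 335.2] [274.3 348.2]
top [([344.5, 308.8], 0.92), ([164.9, 298.5], 0.18), ([315.3, 225.0], 0.88), ([257.9, 219.7], 0.89), ([309.1, 175.2], 0.49)]
[259.1 220.7] [260.8 222.4]
[317.5 226.8] [317.6 228.4]
[346.2 310.5] [345.5 309.8]
5752 [ 54. 100.]
```

```bash
python3 -c "
from workcell import ticket
print(ticket.hand_in())"
```

```text
the job is handed in; nothing more can be done
None
```

I handed the job in at about 41 s: each of the three boards has a pot in its rim, three pots are still nested in the stand, and I pressed the keys left, right, middle, each to its stop; the hand-in returned no verdict.

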